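# Set out the riveting station on a saddler's bench

## Task

Set out the riveting station, with left, right and behind taken from where the robot stands (behind is the side away from it): put the steel anvil block in the middle of the marble slab and the brass die in the middle of the anvil's top, stand the red-lidded jar on the pad to the left of the slab, the black-lidded jar on the pad to its right, and the maul, head down, on the pad behind the slab, each in the middle of its pad. Set the anvil down gently so the marble does not chip, and leave the white-lidded jar standing where it is.

Things in the scene. Friction and masses are not known exactly. Their poses are not given: they have to be found in the camera images.
- slab: Square white-grey marble slab, 150 x 150 mm and 30 mm thick, fixed to the bench; it may lie turned up to about 12 degrees. Origin at the centre of its underside, on the bench (top face 30 mm higher); its x axis points away from the robot (behind), its y axis to the robot's left.
- pad_yellow: Round yellow pad, 84 mm across, 4 mm thick. Fixed to the bench, one of three pads lying around the slab: one to its left, one to its right, one behind it; which pad lies where changes. Origin at the centre of its underside, on the bench; top face at 4 mm.
- pad_green: Square green pad, 80 x 80 mm, 4 mm thick. Fixed to the bench, one of three pads lying around the slab: one to its left, one to its right, one behind it; which pad lies where changes. Origin at the centre of its underside, on the bench; top face at 4 mm.
- pad_blue: Round blue pad, 84 mm across, 4 mm thick. Fixed to the bench, one of three pads lying around the slab: one to its left, one to its right, one behind it; which pad lies where changes. Origin at the centre of its underside, on the bench; top face at 4 mm.
- anvil: Loose dark steel anvil block with a bright top face, 70 mm (its x) by 50 mm (its y) by 28 mm tall, 0.5 to 0.85 kg. Origin at the centre of its underside, z up. At the start its x axis lies within about 25 degrees of the robot's straight-ahead direction.
- die: Loose solid brass rivet die, an upright cylinder 32 mm across and 24 mm tall with a small dark dimple on top, about 0.14 kg. Origin at the centre of its underside, z up.
- jar_red: Upright round screw-lid jar, 56 mm across and 80 mm tall: clear body 60 mm high (56 mm across, with a slightly narrower shoulder) and above it a 20 mm high lid 54 mm across, red; copper rivets inside. About 0.2 kg. Origin at the centre of its underside, z up.
- jar_black: Upright round screw-lid jar, 56 mm across and 80 mm tall: clear body 60 mm high (56 mm across, with a slightly narrower shoulder) and above it a 20 mm high lid 54 mm across, black; steel washers inside. About 0.2 kg. Origin at the centre of its underside, z up.
- jar_white: Upright round screw-lid jar, 56 mm across and 80 mm tall: clear body 60 mm high (56 mm across, with a slightly narrower shoulder) and above it a 20 mm high lid 54 mm across, white; brass studs inside. Not part of the job: to be left alone. About 0.2 kg. Origin at the centre of its underside, z up.
- maul: Leatherworker's maul standing head down: cream round plastic head 56 mm across and 65 mm tall at the bottom, brass collar, then an upright dark wood handle on the same axis, 24 mm across at the head and 28 mm across from 115 to 160 mm height; 168 mm tall in all, about 0.34 kg. Origin at the centre of the flat underside of the head, z up along the handle. The tallest of the loose things.
Things that resemble listed ones, but are neither listed nor needed, are in the scene too. Of the things that look like the die, take the one that is nearest to the robot's base at the start.

How it is judged (in metres and radians):
At the end, for the whole second after the job is handed in: Anvil flat on the slab within 12 mm of its centre; die on the anvil within 10 mm of its centre; red jar on the left pad, black jar on the right pad, maul on the pad behind, within 15 mm of pad centres; all upright (0.1 rad) and at rest; white jar upright within 20 mm of its start (horizontal distance between anvil and slab below 0.012 m and height (world z) of anvil between 0.026 and 0.034 m and horizontal distance between die and anvil below 0.01 m and height (world z) of die between 0.054 and 0.062 m and ((y of pad_yellow in the frame of slab above 0.09 m and horizontal distance between jar_red and pad_yellow below 0.015 m and height (world z) of jar_red below 0.008 m) or (y of pad_green in the frame of slab above 0.09 m and horizontal distance between jar_red and pad_green below 0.015 m and height (world z) of jar_red below 0.008 m) or (y of pad_blue in the frame of slab above 0.09 m and horizontal distance between jar_red and pad_blue below 0.015 m and height (world z) of jar_red below 0.008 m)) and ((y of pad_yellow in the frame of slab below -0.09 m and horizontal distance between jar_black and pad_yellow below 0.015 m and height (world z) of jar_black below 0.008 m) or (y of pad_green in the frame of slab below -0.09 m and horizontal distance between jar_black and pad_green below 0.015 m and height (world z) of jar_black below 0.008 m) or (y of pad_blue in the frame of slab below -0.09 m and horizontal distance between jar_black and pad_blue below 0.015 m and height (world z) of jar_black below 0.008 m)) and ((x of pad_yellow in the frame of slab above 0.09 m and horizontal distance between maul and pad_yellow below 0.015 m and height (world z) of maul below 0.008 m) or (x of pad_green in the frame of slab above 0.09 m and horizontal distance between maul and pad_green below 0.015 m and height (world z) of maul below 0.008 m) or (x of pad_blue in the frame of slab above 0.09 m and horizontal distance between maul and pad_blue below 0.015 m and height (world z) of maul below 0.008 m)) and angle between each of anvil, die, jar_red, jar_black, maul, jar_white's own z axis and vertical below 0.1 rad and linear speed of each of anvil, die, jar_red, jar_black, maul below 0.02 m/s and distance of jar_white from where it was at the start of the episode below 0.02 m); the robot touches nothing.
It fails at once if the anvil struck the marble slab hard (over 80 N) (contact force between anvil and slab above 80 N).
It fails at once if the white-lidded jar was moved by more than 20 mm or tipped (distance of jar_white from where it was at the start of the episode above 0.02 m or angle between jar_white's own z axis and vertical above 0.3 rad).
It also fails if it takes over 120 s, if anything falls off the work surface, if the arm or the gripper's body presses on something with over 40 N, if the wrist force passes 120 N, or if a joint passes its speed limit or range.

## Robot

A 6-joint arm with a two-finger parallel gripper is mounted at the origin on the work surface. World frame = base frame: x ahead of the robot, y to its left, z up, the work surface at z = 0. Lengths are in mm, angles in rad, forces in N, time in s.
With the tool pointing down it reaches from about 350 to 725 mm from the base axis. Payload 4.3 kg.
Tool frame: the origin (TCP) lies on the centre line of the jaws, within the pads' length; the fingertips stand 17 mm ahead of it and the grasp point (between the pads) lies 2 mm behind it (r.tip_reach is the distance from the TCP to the fingertips, in mm); z points along the fingers, y is the line along which they close (so a half turn about z gives the same grasp; the last joint's range is limited). The gripper opens to 85 mm and grips with 20 to 120 N. Pads are 22 mm wide; open, the fingers measure 114 mm over their backs; the gripper's body (76 mm by 85 mm) begins 54 mm behind the grasp point. The pads swing forward as they close: fully open they stand 13 mm farther back than shut.
Start: joints at [-1.386, 0.377, 0.081, 1.274, 0, 1.46], TCP at [167.076, -550.228, 248.329] pointing down, gripper open.
Joint ranges: [-2.72, 2.72], [-0.84, 1.66], [-1.02, 1.22], [-1.77, 2.12], [-1.37, 1.28], [-3.14, 3.14]. Speed limits (rad/s): [2.57, 2.57, 3.14, 3.14, 3.14, 3.14].

## Interface

Orientations are given as [roll, pitch, yaw] about the fixed x, y, z axes, in that order (R = Rz(yaw) Ry(pitch) Rx(roll)).
In Python, from cell import r gives the robot as it stands. Calls block until the motion is done:
- r.movep(position, orientation): joint-space move of the TCP to a pose.
- r.movel(position, frame=None, feed=150, stop_force=None): straight line of the TCP; frame=None keeps the orientation; feed is the mean speed in mm/s. With stop_force (N) it stops when the force on the tool has changed by that much, and returns True; else False.
- r.move_joints(angles): joint-space move.
- r.move_gripper(opening, grasp_force=None): finger opening in mm; grasp_force is the grip in N (None keeps the last); returns when the fingers have stopped.
- r.wait(seconds).
- r.ik(position, orientation): joint angles nearest the present ones, or None.
- r.get_state(): the state.
- r.grab_frame(name): name is "scene" or "top" or "wrist"; returns a dict with "color" (384x512x3 uint8, red, green, blue), "range_z" (384x512 float32, mm along the optical axis (not along the pixel's ray), 0 where there is no reading), "fx", "fy", "cx", "cy" (pixels), "D" ([k1, k2, p1, p2, k3] as OpenCV has them; the pictures are not rectified), "R" (3x3) and "t" (3): a world point X has camera coordinates R X + t. Camera axes: x right, y down, z forward; pixel columns grow to the right and rows downward; lengths in mm; the calibration is good to about 2 mm. A picture is of the moment at which its call begins.
A pose or a line that the arm cannot do raises r.IKError and nothing moves.
- r.sign_off(): hands the job in; it is judged then, once.
The state is a dict: "clock": time; "q": joint angles; "dq": joint speeds; "joint_torque": joint torques, N m; "tcp_pos": TCP position; "orientation": TCP orientation; "ft_force": force on the tool from outside, world axes, zero at the start; "ft_torque": the same for the moment, N m; "gripper_width": finger opening in mm; "gripper_force": force on a finger pad.
Only numpy, scipy, OpenCV 4.12 (cv2) and the standard library are available. Lean on these libraries where they do the work, as an engineer would, in place of code of your own. Each camera call takes 0.05 s, during which the arm holds its last target. There are 200 camera calls.

## Working session

There is one attempt and no reset: what is moved stays moved. The work goes in short steps, each a Python script; the robot and the scene stay as the last script left them, time stands still between calls to the robot, and variables do not carry over. Pictures are saved under pics/ and viewed, at most 14 in all, crops included, and the job is handed in when it is done.

```bash
ls; mkdir -p pics; python3 - <<'E'
from cell import r
import cv2,pickle
d={}
for n in("scene","top","wrist"):
    f=r.grab_frame(n);d[n]=f
    print(n,f["fx"],f["fy"],f["cx"],f["cy"],f["D"],(-f["R"].T@f["t"]).round(),f["R"].round(2).tolist(),(f["range_z"]>0).mean())
pickle.dump(d,open("f0.pkl","wb"))
cv2.imwrite("pics/top0.png",cv2.resize(d["top"]["color"][:,:,::-1],(800,600)))
cv2.imwrite("pics/scene0.png",cv2.resize(d["scene"]["color"][:,:,::-1],(800,600)))
s=r.get_state();print(s["tcp_pos"],s["orientation"],s["clock"])
E
```

```text
pics
scene 435.16159478265445 435.16159478265445 258.26234776737766 191.18285716513583 [0.0199734 0.        0.        0.        0.       ] [1074.  522.  857.] [[-0.66, 0.75, 0.01], [0.55, 0.49, -0.68], [-0.51, -0.44, -0.74]] 0.9961191813151041
top 474.7075598290206 474.7075598290206 256.6415545020296 185.31584274443733 [-0.16226832  0.          0.          0.          0.        ] [ 401.   42. 1192.] [[-0.02, -1.0, -0.0], [-1.0, 0.02, -0.09], [0.09, 0.0, -1.0]] 0.995941162109375
wrist 280.29147048846323 280.29147048846323 258.7910042757695 188.08712027838249 [-0.04216436  0.          0.          0.          0.        ] [ 233. -531.  373.] [[0.29, -0.96, -0.0], [-0.92, -0.28, 0.27], [-0.26, -0.08, -0.96]] 0.9960734049479166
[ 166.98442953 -549.71204406  247.55912293] [-3.13998244e+00 -2.14753918e-04  2.94828205e-01] 0.15
```

View pics/top0.png

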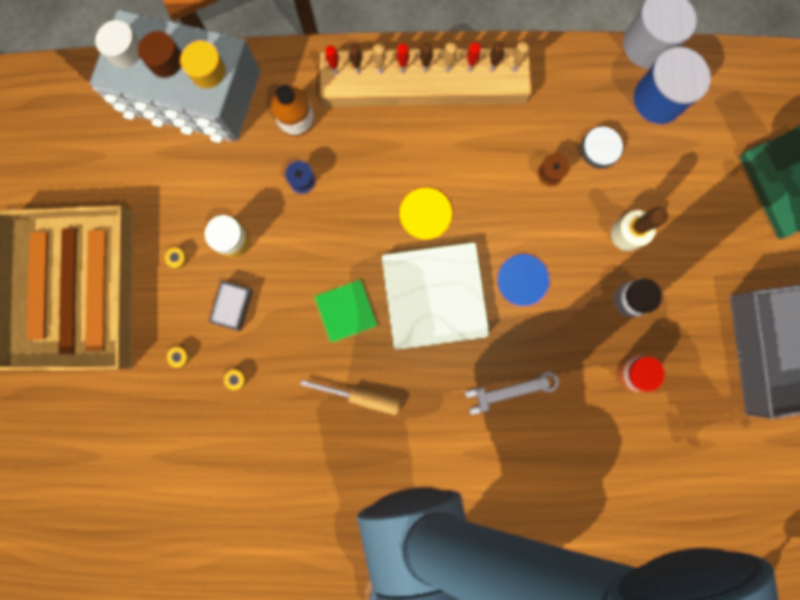

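View pics/scene0.png

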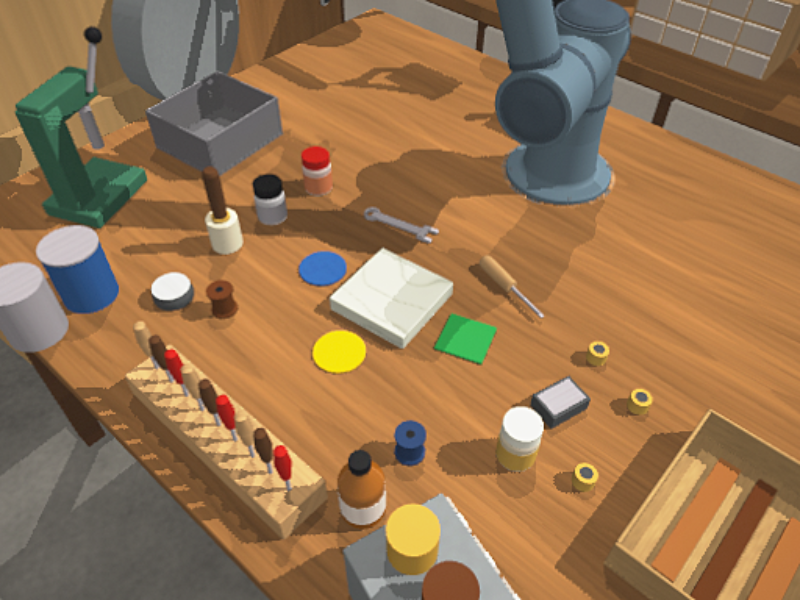

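The top view (800x600) shows green pad left (345,310), yellow behind (425,212) and blue right (523,278), with the slab at (436,296). The red jar is at (645,374), black jar (642,297), maul (635,230), white jar (225,235) and anvil (230,305).

There are three die look-alikes at (175,257), (177,357) and (234,380). The robot base is at bottom centre, so (234,380) looks nearest; I'll check that by measurement and a crop. Next I measure everything from both views.

```bash
cat > h.py <<'E'
import numpy as np,cv2
def ray(f,uv):
    K=np.array([[f["fx"],0,f["cx"]],[0,f["fy"],f["cy"]],[0,0,1.]])
    n=cv2.undistortPoints(np.float64(uv).reshape(-1,1,2),K,np.array(f["D"])).reshape(-1,2)
    return np.c_[n,np.ones(len(n))]
def cloud(f):
    v,u=np.mgrid[:384,:512]
    P=ray(f,np.c_[u.ravel(),v.ravel()])*f["range_z"].reshape(-1,1)
    return ((P-f["t"])@f["R"]).reshape(384,512,3)
def onplane(f,uv,z):
    d=ray(f,uv)@f["R"]; c=-f["R"].T@f["t"]
    return c+d*((z-c[2])/d[:,2])[:,None]
def project(f,X):
    K=np.array([[f["fx"],0,f["cx"]],[0,f["fy"],f["cy"]],[0,0,1.]])
    return cv2.projectPoints(np.float64(X).reshape(-1,1,3),cv2.Rodrigues(f["R"])[0],np.float64(f["t"]),K,np.array(f["D"]))[0].reshape(-1,2)
def triang(f,g,a,b):
    A=[];B=[]
    for c,uv in((f,a),(g,b)):
        d=(ray(c,[uv])@c["R"])[0];d/=np.linalg.norm(d);M=np.eye(3)-np.outer(d,d);A.append(M);B.append(M@(-c["R"].T@c["t"]))
    X=np.linalg.solve(sum(A),sum(B)); return X,np.linalg.norm(A[0]@X-B[0])*2
def face(f,C,seed,R,z0,z1,hsv=None):
    """mask of a top face: depth band [z0,z1], within R of seed, opt. colour; largest contour"""
    m=(np.hypot(C[...,0]-seed[0],C[...,1]-seed[1])<R)&(C[...,2]>z0)&(C[...,2]<z1)&(f["range_z"]>0)
    if hsv is not None: m&=cv2.inRange(cv2.cvtColor(f["color"],cv2.COLOR_RGB2HSV),np.array(hsv[0]),np.array(hsv[1]))>0
    cs=cv2.findContours(m.astype(np.uint8),cv2.RETR_EXTERNAL,cv2.CHAIN_APPROX_NONE)[0]
    if not cs: return None
    c=max(cs,key=len); m2=np.zeros(m.shape,np.uint8);cv2.drawContours(m2,[c],-1,1,-1)
    v,u=np.nonzero(m2); z=np.median(C[m][:,2])
    rc=cv2.minAreaRect(onplane(f,c.reshape(-1,2),z)[:,:2].astype(np.float32))
    return dict(uv=(u.mean(),v.mean()),z=z,xy=onplane(f,[(u.mean(),v.mean())],z)[0,:2],rect=rc,n=len(u))
E
cat > m.py <<'E'
import pickle
from h import *
np.set_printoptions(precision=1,suppress=True)
d=pickle.load(open("f0.pkl","rb"));T,S=d["top"],d["scene"];CT,CS=cloud(T),cloud(S)
ok=(0,0,0),(179,255,255)
L=dict(slab=((436,296),110,22,38,((0,0,90),(179,70,255))),yellow=((425,212),60,-6,12,((22,150,80),(35,255,255))),green=((345,310),60,-6,12,((45,120,50),(80,255,255))),
blue=((523,278),60,-6,12,((100,120,40),(125,255,255))),anvil=((230,305),60,22,36,None),die1=((234,380),30,18,32,None),die2=((177,357),30,18,32,None),die3=((175,257),30,18,32,None),
red=((646,374),45,72,90,None),black=((642,297),45,72,90,None),white=((225,235),45,72,90,None),maul=((652,218),45,155,180,None))
for n,(px,R,z0,z1,hsv) in L.items():
    uv=np.array(px)*.64
    s=onplane(T,[uv],(z0+z1)/2)[0]
    a=face(T,CT,s,R,z0,z1,hsv);b=face(S,CS,s,R,z0,z1,hsv)
    if a is None or b is None: print(n,"?",s,a,b);continue
    X,e=triang(T,S,a["uv"],b["uv"])
    print(n,"tri",X,"gap %.1f"%e,"| top",a["xy"],"z%.1f"%a["z"],np.array(a["rect"][1]),"ang%.0f"%a["rect"][2],a["n"],"| scn",b["xy"],"z%.1f"%b["z"],np.array(b["rect"][1]),"ang%.0f"%b["rect"][2],"r%.0f"%np.hypot(*X[:2]))
im=T["color"][130:270,95:170,::-1]
cv2.imwrite("pics/dies.png",cv2.resize(im,None,fx=4.2,fy=4.2,interpolation=cv2.INTER_CUBIC))
E
python3 m.py
```

```text
slab tri [496.8  -7.6  15.3] gap 0.7 | top [495.9  -7.3] z29.6 [149.6 149.4] ang7 3675 | scn [506.    1.3] z29.0 [155.1 152.5] ang7 r497
yellow tri [634.7   3.7  -2.5] gap 0.2 | top [633.6   3.8] z3.4 [84.  82.8] ang89 884 | scn [637.6   7.3] z3.3 [81.7 82.3] ang42 r635
green tri [477.  136.6  -3.5] gap 0.6 | top [476.7 135.8] z3.6 [79.2 79.3] ang19 990 | scn [481.5 140. ] z3.4 [81.7 80. ] ang19 r496
blue tri [ 522.1 -152.4   -2.5] gap 0.2 | top [ 521.5 -151.5] z3.6 [78.6 78. ] ang44 788 | scn [ 525.5 -148.1] z2.9 [82.8 77.8] ang45 r544
anvil tri [487.4 321.7  18.3] gap 0.2 | top [486.7 319.3] z27.8 [52.3 70.7] ang74 575 | scn [494.  324.1] z28.0 [52.  72.5] ang73 r584
die1 tri [369.6 315.5  15.9] gap 1.0 | top [370.1 313.2] z23.6 [30.6 31. ] ang18 130 | scn [375.6 317.8] z23.4 [35.1 28.8] ang31 r486
die2 tri [406.5 408.8  15.7] gap 0.2 | top [406.4 406.3] z23.7 [28.4 30. ] ang90 122 | scn [413.1 409.8] z23.9 [33.8 29. ] ang28 r576
die3 tri [568.2 413.   16.1] gap 0.4 | top [567.2 410.4] z23.7 [30.9 28.7] ang1 121 | scn [573.  414.2] z24.3 [33.3 30.1] ang2 r702
red tri [ 366.1 -326.5   72. ] gap 1.3 | top [ 366.8 -324.6] z79.4 [54.2 49.8] ang88 399 | scn [ 371.1 -319.6] z77.8 [60.7 50.9] ang46 r491
black tri [ 485.5 -329.6   70.5] gap 1.6 | top [ 485.3 -327.3] z79.5 [52.8 54.4] ang42 402 | scn [ 490.7 -320.7] z78.0 [59.3 52.4] ang42 r587
white tri [596.  320.   70.8] gap 1.2 | top [594.7 317.3] z79.7 [52.7 52.5] ang44 389 | scn [601.1 322.8] z79.9 [55.7 51.7] ang36 r676
maul tri [ 594.7 -327.9  157.6] gap 1.1 | top [ 592.8 -324.6] z165.5 [26.  27.7] ang25 120 | scn [ 599.5 -320.4] z164.3 [38.1 28.2] ang80 r679
```

View pics/dies.png

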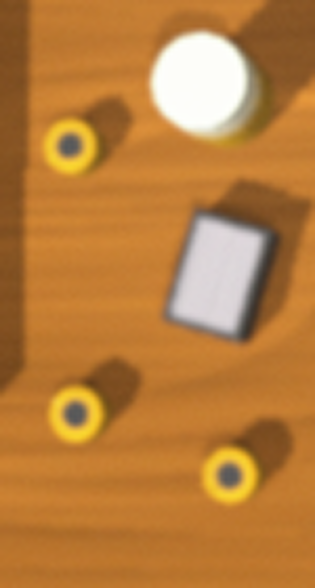

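The crop shows three identical brass dies with dark dimples at crop pixels (70,146), (76,413) and (230,475). Measured distances from the base are r=702, 576 and 486 mm, so the die is the last one, at (370,313). 

Heights and sizes fit the text, but the scene view disagrees with the top view by about 4 mm in xy. I'll settle that with wrist-camera views.

```bash
cat > w.py <<'E'
from cell import r
from h import *
np.set_printoptions(precision=1,suppress=True)
N=dict(red=(367,-325,45,72,90),black=(485,-327,45,72,90),maul=(593,-325,35,155,180),blue=(521,-151,60,-6,12,((100,120,40),(125,255,255))),slab=(496,-7,110,22,38,((0,0,90),(179,70,255))),
green=(477,136,60,-6,12,((45,120,50),(80,255,255))),yellow=(634,4,60,-6,12,((22,150,80),(35,255,255))),anvil=(487,319,60,22,36),die1=(370,313,30,18,32))
def meas(names):
    f=r.grab_frame("wrist");C=cloud(f)
    for n in names:
        a=N[n];o=face(f,C,a[:2],a[2],a[3],a[4],a[5] if len(a)>5 else None)
        if o: print(n,o["xy"],"z%.1f"%o["z"],"rect",np.array(o["rect"][0]),np.array(o["rect"][1]),"ang%.0f"%o["rect"][2],"uv",np.array(o["uv"]))
    return f
E
python3 - <<'E'
from w import *
import math
def go(p,y=0.0):
    r.movep(p,[math.pi,0,y]);print("at",np.array(r.get_state()["tcp_pos"]))
go([430,-280,330]);meas(["red","black","maul","blue"])
go([470,-200,330]);meas(["red","black","maul","blue"])
go([480,-40,330]);meas(["blue","slab","green","yellow"])
go([480,60,330]);meas(["blue","slab","green","yellow"])
go([420,270,330]);meas(["anvil","die1","green"])
go([380,330,330]);meas(["anvil","die1"])
print(r.get_state()["clock"],r.get_state()["q"])
E
```

```text
at [ 429.6 -280.6  329.7]
red [ 369.7 -327.3] z79.8 rect [ 369.2 -327.4] [54.5 52.9] ang12 uv [291.1 203.5]
black [ 488.6 -328.9] z79.6 rect [ 488.  -328.8] [53.4 52.4] ang3 uv [295. 117.]
maul [ 589.2 -327.7] z165.8 rect [ 587.7 -328. ] [16.8 25.9] ang1 uv [308.6   8.2]
blue [ 524.9 -153.8] z3.6 rect [ 524.3 -153.6] [82.4 81. ] ang89 uv [175.5  91.7]
at [ 470.1 -199.9  329.7]
red [ 375.  -324.6] z79.3 rect [ 373.3 -325.4] [50.9 53.2] ang32 uv [343.6 226.1]
black [ 488.8 -328. ] z79.7 rect [ 488.4 -328. ] [53.7 54. ] ang87 uv [353.2 148. ]
maul [ 595.  -325.2] z166.4 rect [ 594.6 -325.5] [26.1 29.1] ang46 uv [389.   49.5]
blue [ 525.  -153.4] z3.7 rect [ 523.6 -153.3] [80.4 81.2] ang90 uv [228.4 118.2]
at [480.1 -40.9 330. ]
blue [ 524.9 -152.7] z3.7 rect [ 523.9 -152.7] [80.8 81.6] ang0 uv [328.7 124.9]
slab [503.9  -9.2] z29.7 rect [499.6  -8.7] [149.8 148.8] ang7 uv [236.9 140.1]
green [480.8 134.4] z3.6 rect [479.7 134.6] [80.6 81.1] ang19 uv [150.3 153. ]
yellow [637.    2.1] z3.6 rect [636.2   2. ] [83.4 82.7] ang90 uv [228.8  48.1]
at [480.3  59.3 329.9]
blue [ 524.7 -152.5] z3.7 rect [ 523.5 -152.9] [82.2 81.1] ang6 uv [391.  125.6]
slab [503.8  -8. ] z29.7 rect [499.6  -8.5] [149.7 149.7] ang7 uv [302.6 140.3]
green [480.7 134.8] z3.7 rect [479.5 134.9] [80.4 80.2] ang19 uv [211.4 153. ]
yellow [636.9   2.5] z3.6 rect [636.1   2.4] [83.  84.4] ang45 uv [296.3  48.2]
at [420.  269.9 330. ]
anvil [490.7 318.5] z27.8 rect [489.9 318.4] [48.9 70.8] ang73 uv [225.1 107.9]
die1 [372.1 312.7] z23.8 rect [372.7 312.6] [30.4 31.5] ang89 uv [231.4 185. ]
green [480.4 135.4] z3.6 rect [479.3 135.2] [80.2 80.7] ang19 uv [343.8 115. ]
at [379.5 330.7 330. ]
anvil [490.5 319.1] z27.7 rect [489.6 319.3] [50.  69.9] ang72 uv [266.2  78.9]
die1 [371.9 313.1] z23.9 rect [371.8 312.9] [31.5 29.7] ang0 uv [269.4 160. ]
8.6833 [ 0.6  0.2  0.1  1.4 -0.  -2.6]
```

All views agree within 2 mm with heights as expected, so I use the wrist values. Maul first.

```bash
cat > pp.py <<'E'
from w import *
import math
def pick(xy,z,yaw,force,open_=85,hov=80,lift=150,feed=80):
    o=[math.pi,0,yaw]
    r.move_gripper(open_); r.movep([*xy,z+hov],o)
    if r.movel([*xy,z],feed=feed,stop_force=12): print("touched early",r.get_state()["tcp_pos"])
    r.move_gripper(0,force); w=r.get_state()["gripper_width"]
    z1=r.get_state()["tcp_pos"][2]
    r.movel([*xy,z+lift],feed=150); s=r.get_state()
    print("width",w,s["gripper_width"],"z at grasp",z1,"ft",np.array(s["ft_force"]),"t",s["clock"]); return w
def place(xy,z,yaw,hov,open_,zmargin=4,stop=5,up=120):
    o=[math.pi,0,yaw]
    r.movep([*xy,z+hov],o); r.movel([*xy,z+zmargin],feed=120); r.wait(.2)
    hit=r.movel([*xy,z-3],feed=10,stop_force=stop); s=r.get_state()
    print("placed hit",hit,"tcp",np.array(s["tcp_pos"]),"nominal z",z)
    r.move_gripper(open_); r.wait(.2); p=r.get_state()["tcp_pos"]
    r.movel([p[0],p[1],z+up],feed=150); print("t",r.get_state()["clock"])
E
python3 - <<'E'
from pp import *
Y=math.pi/2
w=pick((594.5,-325.5),136,Y,50,open_=70,lift=120)
if 22<w<34:
    place((636.1,2.2),140,Y,100,60,up=110)
E
```

```text
width 27.090742719183037 26.646886516822402 z at grasp 136.52546100298204 ft [-0.4  0.6 -4.5] t 14.5083
placed hit True tcp [636.3   2.2 140.4] nominal z 140
t 18.8833
```

```bash
python3 - <<'E'
from pp import *
import cv2
Y=math.pi/2
for src,dst in(((488.2,-328.4),(523.8,-153)),((368.8,-327),(479.5,134.7))):
    w=pick(src,42,Y,35,hov=110,lift=150)
    if not 50<w<60: print("bad grip");break
    place(dst,46,Y,150,80,up=150)
f=r.grab_frame("top")
cv2.imwrite("pics/top1.png",cv2.resize(f["color"][:,:,::-1],(800,600)))
E
```

```text
width 55.34231754823827 54.94264219731753 z at grasp 42.68999642270112 ft [ 0.6 -0.6 -3. ] t 23.725
placed hit True tcp [ 523.9 -153.    46.7] nominal z 46
t 28.2167
width 54.7097725180353 54.53962359520559 z at grasp 42.61378141479913 ft [ 0.2  0.4 -3.3] t 32.45
placed hit True tcp [479.6 134.8  46.6] nominal z 46
t 37.925
```

View pics/top1.png

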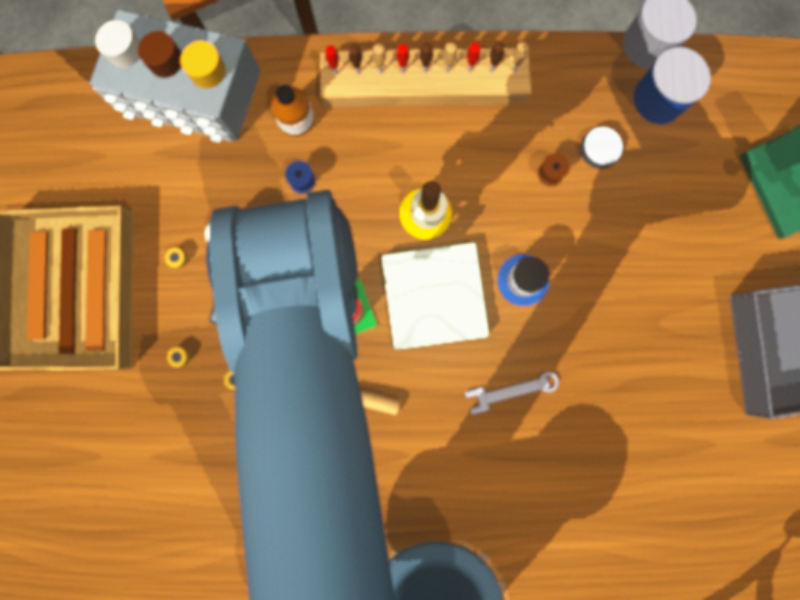

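The maul stands on yellow at (430,205) and the black jar on blue at (525,278). The red jar is partly hidden by the arm on green at (358,310). Next is the anvil.

```bash
python3 - <<'E'
from pp import *
ya=math.pi-math.radians(17.5); ys=math.pi+math.radians(7)
ya=-math.pi+2*math.pi-math.radians(17.5)
w=pick((489.8,318.8),20,ya,80,open_=72,hov=170,lift=170,feed=100)
if 45<w<54:
    f=meas([])
    place((499.6,-8.6),50.5,ys-2*math.pi,150,66,zmargin=5,stop=6,up=180)
E
```

```text
width 48.71341966813819 48.27862794207447 z at grasp 20.99819967212334 ft [-0.  -1.7 -6.1] t 42.5917
placed hit True tcp [499.6  -8.6  51. ] nominal z 50.5
t 47.8417
```

```bash
python3 - <<'E'
from pp import *
import cv2
r.movep([530,0,300],[math.pi,0,math.pi])
N["anvil"]=(499.6,-8.6,60,50,66);N["slab"]=(499.6,-8.6,110,24,38)
N["red"]=(479.5,134.7,45,75,95);N["black"]=(523.8,-153,45,75,95);N["maul"]=(636,2,45,160,185)
f=meas(["anvil","slab","red","black","maul"])
cv2.imwrite("pics/w1.png",f["color"][:,:,::-1])
w=pick((372,312.8),20,math.pi/2+.4,35,open_=60,hov=170,lift=190,feed=100)
E
```

```text
anvil [497.9 -10.1] z57.9 rect [499.1 -10.1] [69.9 49.7] ang7 uv [251.8 137.5]
slab [494.5  -8.9] z29.7 rect [499.1  -9.1] [149.9 149.5] ang7 uv [253.2 132.9]
red [479.  132.4] z83.5 rect [479.5 132.5] [54.9 52.5] ang82 uv [369.9 124. ]
black [ 522.8 -151.7] z83.6 rect [ 523.  -151.7] [53.  55.9] ang30 uv [137.5 160.1]
maul [631.7  -1.5] z170.5 rect [632.1  -1.3] [29.  26.2] ang0 uv [258.2 277.9]
width 30.379345493561495 30.896309001378313 z at grasp 20.5110638884757 ft [ 0.1 -0.5 -1.3] t 53.8
```

View pics/w1.png

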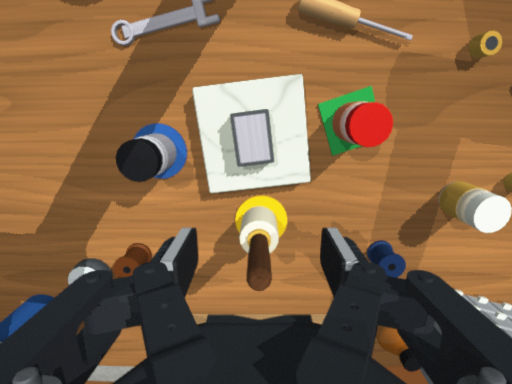

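The wrist picture shows the anvil centred on the slab at (252,137), the jars on their pads and the maul on yellow; measured offsets are all 5 mm or less. The die is gripped at 30 mm, so I place it.

```bash
python3 - <<'E'
from pp import *
import cv2
place((499.3,-9.8),78.5,math.pi/2,150,50,zmargin=4,stop=3,up=180)
r.movep([530,0,320],[math.pi,0,math.pi])
N["anvil"]=(499.6,-8.6,60,50,66);N["die1"]=(499.3,-9.8,35,76,92);N["slab"]=(499.6,-8.6,110,24,38)
N["red"]=(479.5,134.7,45,75,95);N["black"]=(523.8,-153,45,75,95);N["maul"]=(636,2,45,160,185);N["white"]=(595,318,45,72,90)
f=meas(["anvil","die1","slab","red","black","maul","white"])
cv2.imwrite("pics/w2.png",f["color"][:,:,::-1])
print(r.get_state()["clock"])
E
```

```text
placed hit True tcp [499.3  -9.8  78.5] nominal z 78.5
t 59.0333
anvil [498.  -10.2] z57.9 rect [499.1 -10.1] [69.9 49.8] ang7 uv [252.1 137.2]
die1 [499.4 -10.3] z81.8 rect [499.5 -10.4] [29.7 30.7] ang90 uv [251.5 140.1]
slab [494.8  -8.9] z29.7 rect [499.1  -9.2] [150.  149.6] ang7 uv [253.4 133. ]
red [478.9 132.4] z83.4 rect [479.2 132.7] [52.3 54.3] ang0 uv [363.9 124.2]
black [ 522.9 -151.7] z83.7 rect [ 523.1 -151.9] [53.5 55.2] ang34 uv [143.8 158.8]
maul [631.9  -1.5] z170.4 rect [632.3  -1.4] [25.7 30.5] ang89 uv [258.4 268.9]
white [595.5 313.6] z79.4 rect [595.4 314.4] [55.3 56.3] ang12 uv [479.6 209. ]
60.4583
```

View pics/w2.png

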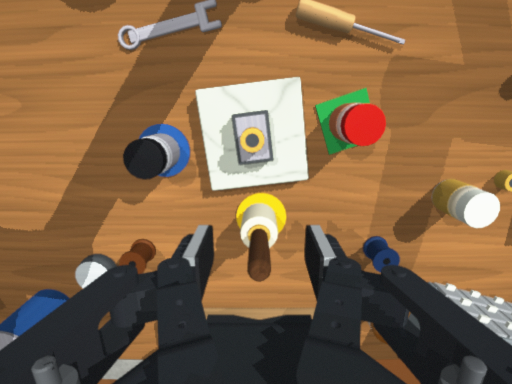

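The die sits on the anvil at (252,140), both jars and the maul stand on their pads, and the white jar is unmoved. Offsets are within 5 mm, so I hand in.

```bash
python3 -c "
from cell import r
print(r.sign_off())"
```

```text
the job is handed in; nothing more can be done
None
```

The riveting station is set out and handed in at about 60 s on the robot clock: by the last wrist-camera measurement all five items were within about 5 mm of their centres and the white-lidded jar had not moved, but the hand-in returned no verdict.

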